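# Load a coupling into the leak tester and shut its door

## Robot

A 6-joint arm with a two-finger parallel gripper is mounted at the origin on a cart in front of the work surface, level with it; the furniture and walls round the work are solid. World frame = base frame: x ahead of the robot, y to its left, z up, the work surface at z = 0. Lengths are in mm, angles in degrees, forces in N, time in s.
With the tool pointing down it reaches from about 300 to 775 mm from the base axis. Payload 14.6 kg.
Tool frame: the origin (TCP) lies between the finger pads; the fingertips stand 14 mm ahead of it and the grasp point (between the pads) lies 5 mm behind it (bot.finger_overhang is the z of the fingertips in the tool frame, in mm); z points along the fingers, y is the line along which they close (so a half turn about z gives the same grasp; the last joint's range is limited). The gripper opens to 94 mm and grips with 3 to 60 N. Pads are 16 mm wide; open, the fingers measure 119 mm over their backs; the gripper's body (75 mm by 177 mm) begins 78 mm behind the grasp point.
Start: joints at [67.632, 17.183, 87.147, -0, 75.671, -3.816], TCP at [174.991, 521.409, 219.446] pointing down, gripper open.
Joint ranges: [-173.82, 173.82], [-45.26, 126.66], [13.44, 144.39], [-59.66, 239.66], [0, 175.72], [-146.38, 146.38]. Speed limits (degrees/s): [127.2, 127.2, 147.25, 180, 180, 180].

## Interface

Orientations are given as [roll, pitch, yaw] about the fixed x, y, z axes, in that order (R = Rz(yaw) Ry(pitch) Rx(roll)).
In Python, from plant import bot gives the robot as it stands.
- The arm moves only by the tool servo_tool, never from a script. Its argument "deltas" is a list that holds one entry, the list of rows, each a list of 7 numbers: the turn, a rotation vector about the world's x, y, z in degrees, then the shift along the world's x, y, z in cm, then the opening in per cent of the stroke, from 0 (shut) to 100 (fully open). In form: [[[wx, wy, wz, x, y, z, claw], ...]]. A call has 1 to 20 rows; each row shifts and turns the commanded pose from where the row before left it; what a row does not reach is not made up. A row lasts 1/8 s, in which the tool goes at most 62.5 mm and 10.7 degrees, less where a joint would pass 70% of its speed; a pose out of reach is approached as far as the arm can. A call is refused whole if a number of a shift passes 6.25 or a number of a turn 10.7, either way. A call with a gripper value outside its range is refused whole. The fingers move at their own pace and stop on an object; the grip force is fixed at half the most. Time passes only in rows, so rows that do not move let the fingers close. It gives the time, the measured TCP pose, the force, the opening and the grip force at its end, in the units of the state.
- bot.get_obs(): the state, without advancing time (a new reading comes with each control period).
- bot.capture(name): name is "scene" or "top"; returns the picture (420x560x3 uint8, red, green, blue); there is no depth.
- bot.calibration(name): a dict with "fx", "fy", "cx", "cy" (pixels), "R" (3x3) and "t" (3): a world point X has camera coordinates R X + t. Camera axes: x right, y down, z forward; pixel columns grow to the right and rows downward; lengths in mm; the calibration is good to about 2 mm. A picture is of the moment at which its call begins. calibration takes no time and is no camera call.
- bot.close_job(): hands the job in; it is judged then, once.
The state is a dict: "time": time; "q": joint angles; "joint_velocities": joint speeds; "effort": joint torques, N m; "eef_pos": TCP position; "tcp_rot": TCP orientation; "contact_force": force on the tool from outside, world axes, zero at the start; "torque": the same for the moment, N m; "width": finger opening in mm; "finger_force": force on a finger pad.
Only numpy, scipy, OpenCV 4.12 (cv2) and the standard library are available. Lean on these libraries where they do the work, as an engineer would, in place of code of your own. Each camera call takes 0.05 s, during which the arm holds its last target. There are 200 camera calls.

## Task

Load the small capped coupling into the leak tester: pull the tester's drop-down door fully open, slide the coupling endways into the close-fitting chamber and push it, without forcing it, fully home against the back wall, and only then swing the door up until it is fully shut. Leave the big coupling and the loose yellow cap where they are.

Things in the scene. Friction and masses are not known exactly. Their poses are not given: they have to be found in the camera images.
- leak_tester: Grey and aluminium box, fixed, 96 x 83 mm on plan, 118 mm tall, a flat dial on its roof. Origin: centre of its underside. x points from the door side inwards to the back, z up. Chamber: straight bore along x, 58.5 mm wide and high, level floor 45 mm above the bench, from the mouth at x = -45 mm to the back wall at x = +32.5 mm. Sides and roof flare 3 mm over the first 10 mm.
- mouth (a point): Centre of the chamber's mouth, in the plane of its front edge, 74 mm above the bench.
- home (a point): Where the coupling's centre lies when it is fully home: its axis along the tester's x, its end against the back wall, 73 mm above the bench.
- door (a joint): Blue door hinged at the lower edge of the mouth: 0 = shut (upright), 1.57 = fully open (level, towards the robot, upper face 1.5 mm below the chamber floor, a loading table). Stiff; stays where it is left. Plate 79 mm wide, 77 mm long, 8 mm thick; an orange tab, 30 mm wide, 8 mm thick, continues it at the middle to 127 mm from the hinge and stands 54 mm above the roof when shut.
- door_hinge (a point): Middle of the door's hinge line, 39.5 mm above the bench, 49 mm in front of the tester's origin; the hinge line runs along the tester's y axis.
- door_tab (a point): Point to pinch on the orange tab, across its 30 mm width (along the hinge line): 110 mm from the hinge, moves with the door. Held so, the door can turn between the pads while the hand stays upright.
- small_coupling: Small dark coupling with a yellow cap at each end, lying on its side on the bench: a cylinder 56 mm in diameter and 77 mm long, 0.2 to 0.4 kg. Its axis is its own y axis; its origin lies on its underside, 7.5 mm along y from the middle. Either end may go in first.
- coupling_center (a point): Centre of the small coupling, on its axis, halfway along; 28 mm above what it lies on.
- big_coupling: Bystander: a bigger coupling, 66 mm in diameter and 93 mm long, with a grey flange in the middle, loose, lying behind the small one. Origin on its underside.
- loose_cap: Bystander: a loose yellow end cap, 91 mm in diameter, 16 mm high. Origin at the centre of its underside.
There are look-alikes about, which are no part of the job. What is shaped like the small_coupling but pink or red is not meant.

How it is judged:
By the outcome, as a careful person would: the job done as asked, in the order asked, and still so for the second after the job is handed in, with the robot touching nothing.
It also fails if it takes over 69 s, if anything falls off the work surface, if the arm or the gripper's body presses on something with over 40 N, if the wrist force passes 120 N, or if a joint passes its speed limit or range.

## Working session

There is one attempt and no reset: what is moved stays moved. The work goes in short steps, Python scripts to look and compute and a tool call to move; the robot and the scene stay as the last step left them, time stands still between calls to the robot, and variables do not carry over. Pictures are saved under pics/ and viewed, at most 10 in all, crops included, and the job is handed in when it is done.

Besides the shell and the picture viewer there is one more tool, called after ">>>" in YAML: its name, and indented under it one key for each argument. servo_tool: Moves the arm, as the interface text tells. Its arguments: {"type":"object","properties":{"deltas":{"type":"array"}},"required":["deltas"]}

```bash
mkdir -p pics
python3 - <<'E'
from plant import bot
import cv2
for n in("scene","top"):
    cv2.imwrite(f"pics/{n}0.png",cv2.resize(bot.capture(n)[:,:,::-1],(784,588),interpolation=cv2.INTER_CUBIC))
    c=bot.calibration(n);print(n,c)
print(bot.get_obs())
E
```

```text
scene {'fx': 441.96496351924475, 'fy': 441.96496351924475, 'cx': 283.59974197431563, 'cy': 204.01116626054775, 'R': array([[ 7.85952531e-01, -6.18286840e-01, -5.74053262e-05],
       [-3.72410151e-01, -4.73325414e-01, -7.98294264e-01],
       [ 4.93547666e-01,  6.27442775e-01, -6.02267603e-01]]), 't': array([-496.47553931,  269.73280806,  906.00684886])}
top {'fx': 446.9220805940374, 'fy': 446.9220805940374, 'cx': 279.3985260363728, 'cy': 209.80344509312036, 'R': array([[ 0.02122   , -0.99976292,  0.00487926],
       [-0.99452587, -0.02160778, -0.10223207],
       [ 0.10231327, -0.00268319, -0.99474861]]), 't': array([ -68.51489864,  576.59001141, 1150.33339476])}
{'time': 0.1, 'q': array([ 6.76317255e+01,  1.72115062e+01,  8.71752525e+01, -9.37618836e-04,
        7.56696984e+01, -3.81452524e+00]), 'joint_velocities': array([ 0.10056688, -0.006887  , -0.00706085,  0.03849491, -0.00884694,
       -0.03635613]), 'effort': array([-1.39250194e-03, -5.32635033e+01, -3.53281260e+01,  7.08518852e-02,
        2.34775187e-02, -8.57067880e-05]), 'eef_pos': array([174.92143446, 521.22287285, 218.96305448]), 'tcp_rot': array([-1.79943608e+02, -2.84970551e-03,  1.61446482e+02]), 'contact_force': array([ 0.01499214, -0.59041517, -0.77999967]), 'torque': array([-0.02134612, -0.01736019,  0.0639138 ]), 'finger_force': 0.0, 'width': 94.15758571369366}
```

View pics/scene0.png

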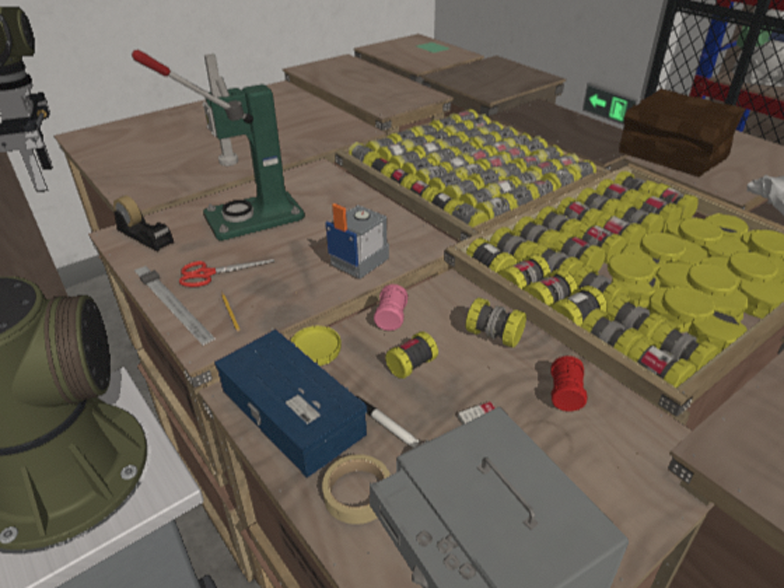

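View pics/top0.png

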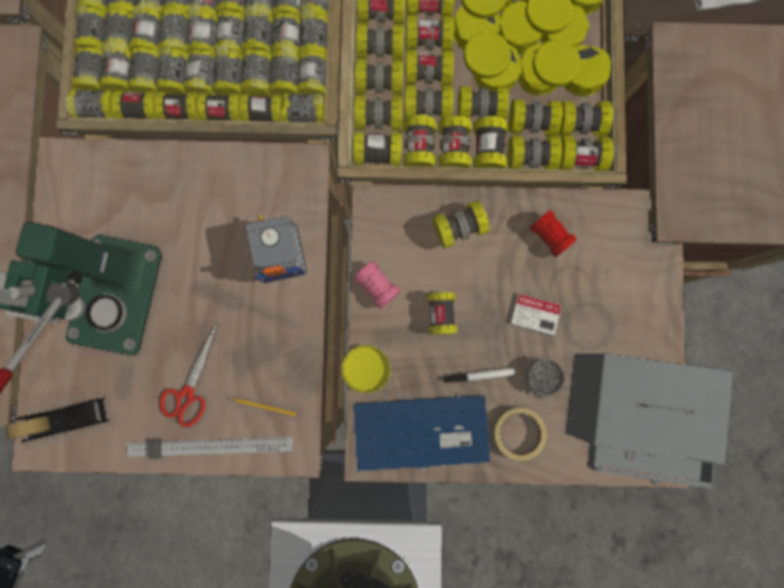

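The candidates in the top view are the yellow-capped dark coupling at (442,313), the larger flanged one at (462,224), pink at (377,284) and red at (553,232). The first fits: it is dark with yellow caps, smaller, and has no grey flange. I'll confirm it in an enlarged crop.

```bash
cat > h.py <<'E'
from plant import bot
import numpy as np, cv2
def onz(n,u,v,z):
    c=bot.calibration(n);R=np.array(c["R"]);t=np.array(c["t"])
    d=R.T@np.array([(u-c["cx"])/c["fx"],(v-c["cy"])/c["fy"],1]);o=-R.T@t
    return (o+d*(z-o[2])/d[2])
def proj(n,X):
    c=bot.calibration(n);p=np.array(c["R"])@np.array(X)+c["t"]
    return np.array([c["fx"]*p[0]/p[2]+c["cx"],c["fy"]*p[1]/p[2]+c["cy"]])
def crop(im,x,y,w,h,k):
    o=cv2.resize(im[y:y+h,x:x+w,::-1],(w*k,h*k),interpolation=cv2.INTER_CUBIC)
    for i in range(0,w,10): cv2.putText(o,str(x+i),(i*k,10),0,.35,(255,255,255),1);cv2.line(o,(i*k,12),(i*k,18),(255,255,255),1)
    for i in range(0,h,10): cv2.putText(o,str(y+i),(0,i*k+4),0,.35,(255,255,255),1);cv2.line(o,(25,i*k),(30,i*k),(255,255,255),1)
    return o
E
python3 - <<'E'
from h import *
t=bot.capture("top");s=bot.capture("scene")
a=np.hstack([crop(t,170,150,50,55,7),crop(t,292,200,50,55,7)])
cv2.imwrite("pics/c1.png",a)
b=np.hstack([crop(s,228,140,55,65,7),crop(s,268,225,55,65,7)])
cv2.imwrite("pics/c2.png",b)
E
```

```text
(no output)
```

View pics/c1.png

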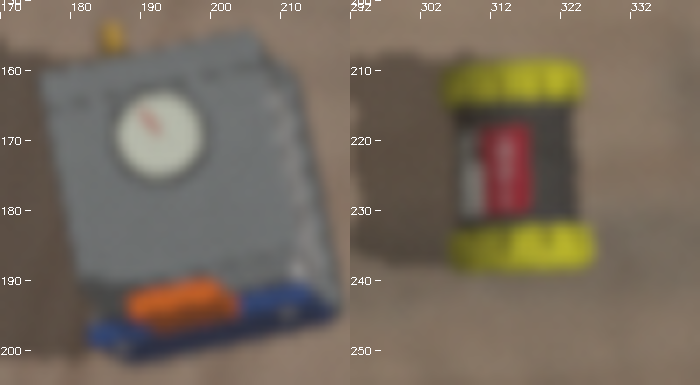

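View pics/c2.png

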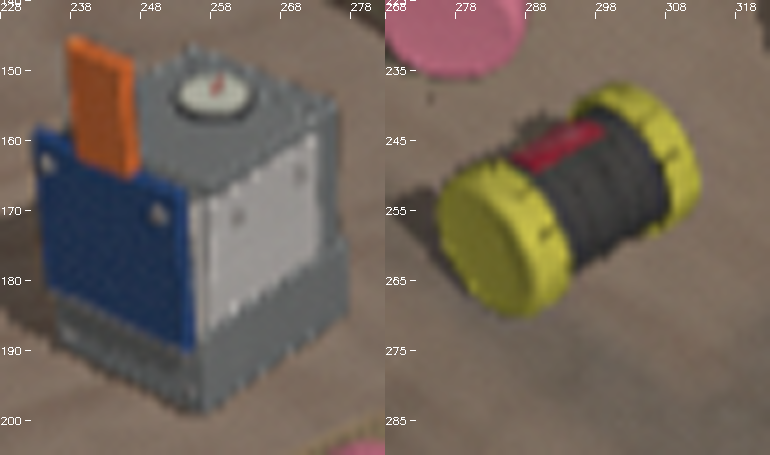

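The crop confirms the small coupling: dark body, two yellow caps, no flange, in the top view at about (316,223) native. The tester's door faces the robot, with its orange tab up at about (193,193). Next I fit both poses from these points.

```bash
cat > fit.py <<'E'
from h import *
from scipy.optimize import least_squares
P=[("scene",(-53,39.5,116.5),(233,158)),("scene",(-53,-39.5,116.5),(254.5,166.5)),("scene",(-53,-39.5,37),(254.5,190)),("scene",(-53,39.5,37),(234.5,181)),
("scene",(-53,15,166.5),(237.3,145.7)),("scene",(-53,-15,166.5),(246,148.8)),("scene",(-48,-41.5,0),(258,199)),("scene",(48,-41.5,0),(277,182)),
("top",(-53,39.5,116.5),(182.3,199)),("top",(-53,-39.5,116.5),(215,194.5)),("top",(-53,15,166.5),(189.5,196.5)),("top",(-53,-15,166.5),(202.3,194.3))]
def W(p,X):
    a=np.radians(p[2]);c,s=np.cos(a),np.sin(a);return [p[0]+c*X[0]-s*X[1],p[1]+s*X[0]+c*X[1],X[2]]
f=lambda p:np.concatenate([proj(n,W(p,X))-uv for n,X,uv in P])
g=onz("top",192,175,112);r=least_squares(f,[g[0],g[1],0],loss="soft_l1");print("tester",r.x);print(f(r.x).reshape(-1,2).round(1))
# coupling: silhouettes top
for n,a,b in (("top",(315.2,208.8),(316.4,238)),):
    A=onz(n,*a,35);B=onz(n,*b,35);print(A,B,np.linalg.norm(A-B),(A+B)/2,np.degrees(np.arctan2(*(A-B)[1::-1])))
# full fit of coupling: end-circle centres
Q=[]
th=np.linspace(0,2*np.pi,90)
def sil(n,p):
    a=np.radians(p[2]);d=np.array([np.cos(a),np.sin(a),0]);e=np.array([-np.sin(a),np.cos(a),0])
    c=np.array([p[0],p[1],28]);pts=[proj(n,c+s*38.5*d+28*(np.cos(t)*e+np.sin(t)*np.array([0,0,1]))) for s in(-1,1) for t in th]
    return cv2.convexHull(np.float32(pts))[:,0]
for n in("top","scene"):
    im=bot.capture(n).astype(int);cv2.imwrite(f"/tmp/{n}.png",im[:,:,::-1])
obs={"top":[305.5,326.7,208.6,238.4],"scene":[275.5,313.5,236.8,270.2]}
def fc(p):
    o=[]
    for n in obs:
        h=sil(n,p);o+=[h[:,0].min()-obs[n][0],h[:,0].max()-obs[n][1],h[:,1].min()-obs[n][2],h[:,1].max()-obs[n][3]]
    return np.array(o)
for a0 in(-10,0,10):
    r=least_squares(fc,[(A+B)[0]/2,(A+B)[1]/2,a0],diff_step=1e-3,x_scale=[1,1,1]);print("coupling",r.x,r.cost,fc(r.x).round(1))
E
python3 fit.py
```

```text
tester [650.7886274  155.95143884  15.46923347]
[[-1.   0.4]
 [-0.7  0.9]
 [ 0.5  1.2]
 [-0.6  0.9]
 [ 0.2 -0.4]
 [-0.  -0.2]
 [-0.9  2.1]
 [ 0.1  3.8]
 [ 1.   0.5]
 [-0.3 -2.8]
 [-0.4 -2.2]
 [-0.7 -3.1]]
[ 582.08280548 -150.19141217   35.        ] [ 505.44606009 -154.32656368   35.        ] 76.7482261793776 [ 543.76443278 -152.25898793   35.        ] 3.088560136716289[ WARN:0@1.559] global loadsave.cpp:1063 imwrite_ Unsupported depth image for selected encoder is fallbacked to CV_8U.
Traceback (most recent call last):
  File "fit.py", line 29, in <module>
    r=least_squares(fc,[(A+B)[0]/2,(A+B)[1]/2,a0],diff_step=1e-3,x_scale=[1,1,1]);print("coupling",r.x,r.cost,fc(r.x).round(1))
  File "fit.py", line 26, in fc
    h=sil(n,p);o+=[h[:,0].min()-obs[n][0],h[:,0].max()-obs[n][1],h[:,1].min()-obs[n][2],h[:,1].max()-obs[n][3]]
  File "fit.py", line 18, in sil
    c=np.array([p[0],p[1],28]);pts=[proj(n,c+s*38.5*d+28*(np.cos(t)*e+np.sin(t)*np.array([0,0,1]))) for s in(-1,1) for t in th]
                                    ~~~~^^^^^^^^^^^^^^^^^^^^^^^^^^^^^^^^^^^^^^^^^^^^^^^^^^^^^^^^^^^
  File "h.py", line 8, in proj
    c=bot.calibration(n);p=np.array(c["R"])@np.array(X)+c["t"]
ValueError: time passes only in moves, steps and waits
```

```bash
python3 - <<'E'
s=open('fit.py').read()
i=s.index('("top",(-53,39.5');j=s.index('def W')
s=s[:i]+'''("top",(-53,39.5,116.5),(182.3,197.7)),("top",(-53,39.5,37),(189.5,201.7)),("top",(-53,-39.5,37),(218,195.7)),("top",(-45,15,166.5),(188,192)),("top",(-45,-15,166.5),(199.5,189.8))]
'''+s[j:]
k=s.index('for a0');s=s[:k]+'''from scipy.optimize import minimize
for a0 in(-8,3,10):
    r=minimize(lambda p:(fc(p)**2).sum(),[(A+B)[0]/2,(A+B)[1]/2,a0],method="Nelder-Mead");print("coupling",r.x,r.fun,fc(r.x).round(1))
'''
s=s.replace('im=bot.capture(n).astype(int)','im=bot.capture(n)')
open('fit.py','w').write(s)
E
python3 fit.py
```

```text
tester [652.78185643 158.26506646  15.73297862]
[[-0.8 -0.1]
 [-0.5  0.3]
 [ 0.7  0.6]
 [-0.4  0.4]
 [ 0.4 -0.9]
 [ 0.2 -0.7]
 [-0.7  1.5]
 [ 0.2  3.2]
 [ 0.2  1. ]
 [-0.6  0.9]
 [ 0.1 -0.6]
 [-0.6 -1.8]
 [ 0.4 -2.8]]
[ 582.08280548 -150.19141217   35.        ] [ 505.44606009 -154.32656368   35.        ] 76.7482261793776 [ 543.76443278 -152.25898793   35.        ] 3.088560136716289Traceback (most recent call last):
  File "fit.py", line 30, in <module>
    r=minimize(lambda p:(fc(p)**2).sum(),[(A+B)[0]/2,(A+B)[1]/2,a0],method="Nelder-Mead");print("coupling",r.x,r.fun,fc(r.x).round(1))
    res = _minimize_neldermead(fun, x0, args, callback, bounds=bounds,
                               **options)
    fxr = func(xr)
    fx = function(np.copy(x), *(wrapper_args + args))
  File "fit.py", line 30, in <lambda>
    r=minimize(lambda p:(fc(p)**2).sum(),[(A+B)[0]/2,(A+B)[1]/2,a0],method="Nelder-Mead");print("coupling",r.x,r.fun,fc(r.x).round(1))
                         ~~^^^
  File "fit.py", line 26, in fc
    h=sil(n,p);o+=[h[:,0].min()-obs[n][0],h[:,0].max()-obs[n][1],h[:,1].min()-obs[n][2],h[:,1].max()-obs[n][3]]
  File "fit.py", line 18, in sil
    c=np.array([p[0],p[1],28]);pts=[proj(n,c+s*38.5*d+28*(np.cos(t)*e+np.sin(t)*np.array([0,0,1]))) for s in(-1,1) for t in th]
                                    ~~~~^^^^^^^^^^^^^^^^^^^^^^^^^^^^^^^^^^^^^^^^^^^^^^^^^^^^^^^^^^^
  File "h.py", line 8, in proj
    c=bot.calibration(n);p=np.array(c["R"])@np.array(X)+c["t"]
ValueError: time passes only in moves, steps and waits
```

```bash
python3 - <<'E'
s=open('h.py').read()
s=s.replace('def onz','CAL={n:bot.calibration(n) for n in("top","scene")}\ndef onz').replace('bot.calibration(n);','CAL[n];')
open('h.py','w').write(s)
s=open('fit.py').read()
s=s.replace("    a=np.radians(p[2]);c,s=np.cos(a),np.sin(a);return","""    if X[0] in(-53,-45):
        d,l=-(X[0]+49),X[2]-39.5;q=p[3];X=(-49-d*np.cos(q)-l*np.sin(q),X[1],39.5+l*np.cos(q)-d*np.sin(q))
    a=np.radians(p[2]);c,s=np.cos(a),np.sin(a);return""")
s=s.replace("g[1],0]","g[1],10,0.02]").replace("def W","""P+=[("top",(48,41.5,112.5),(174.8,161)),("top",(48,-41.5,112.5),(206,155)),("scene",(48,41.5,112.5),(254.5,146.5)),("scene",(48,-41.5,112.5),(275.7,154.5))]
def W""",1)
open('fit.py','w').write(s)
E
python3 fit.py
```

```text
tester [6.52085299e+02 1.57086357e+02 1.50040020e+01 1.43770086e-02]
[[-1.1  0.2]
 [-1.   0.7]
 [ 0.4  0.9]
 [-0.4  0.5]
 [-0.2 -0.4]
 [-0.5 -0.2]
 [-0.9  1.8]
 [ 0.3  3.6]
 [ 0.5  1.6]
 [-0.5  1. ]
 [ 0.4 -0.1]
 [-0.2 -0.8]
 [ 0.8 -1.6]
 [-1.4 -1. ]
 [ 0.  -2.7]
 [ 0.2 -1.7]
 [ 1.2 -1.1]]
[ 582.08280548 -150.19141217   35.        ] [ 505.44606009 -154.32656368   35.        ] 76.7482261793776 [ 543.76443278 -152.25898793   35.        ] 3.088560136716289
coupling [ 5.43430400e+02 -1.54005589e+02  2.32521911e-01] 3.24428653717041 [-0.1  0.3 -0.6  0.3 -1.   0.7 -0.9  0.7]
coupling [ 5.43433076e+02 -1.54004244e+02  2.29257601e-01] 3.2442944049835205 [-0.1  0.3 -0.6  0.3 -1.   0.7 -0.9  0.7]
coupling [ 5.43431806e+02 -1.54006550e+02  2.28040037e-01] 3.244283437728882 [-0.1  0.3 -0.6  0.3 -1.   0.7 -0.9  0.7]
```

>>> servo_tool:
  deltas:
    - [[0,0,2.4,3.05,-2.7,0,100],[0,0,2.4,3.05,-2.7,0,100],[0,0,2.4,3.05,-2.7,0,100],[0,0,2.4,3.05,-2.7,0,100],[0,0,2.4,3.05,-2.7,0,100],[0,0,2.4,3.05,-2.7,0,100],[0,0,2.4,3.05,-2.7,0,100],[0,0,2.4,3.05,-2.7,0,100],[0,0,2.4,3.05,-2.7,0,100],[0,0,2.4,3.05,-2.7,0,100],[0,0,2.4,3.05,-2.7,0,100],[0,0,2.4,3.05,-2.7,0,100],[0,0,2.4,3.05,-2.7,0,100],[0,0,2.4,3.05,-2.7,0,100],[0,0,0,0,0,0,100],[0,0,0,0,0,0,100]]

```text
time: 2.5
eef_pos: [601.7, 143.7, 219.3]
tcp_rot: [180.0, -0.0, -165.0]
contact_force: [-0.7, 0.7, 0.1]
width: 93.7
finger_force: 0.0
```

Run:
```python
from h import *
s=bot.capture("scene");t=bot.capture("top")
cv2.imwrite("pics/d1.png",np.hstack([crop(s,215,90,75,110,5),crop(t,165,130,75,110,5)]))
o=bot.get_obs();print(o["eef_pos"],o["tcp_rot"],o["q"].round(1))
```

```text
[601.49829484 144.13780759 219.61784335] [ 1.79996417e+02  6.19669664e-03 -1.64915582e+02] [ 10.1  26.   75.1   0.   78.9 -95. ]
```

View pics/d1.png

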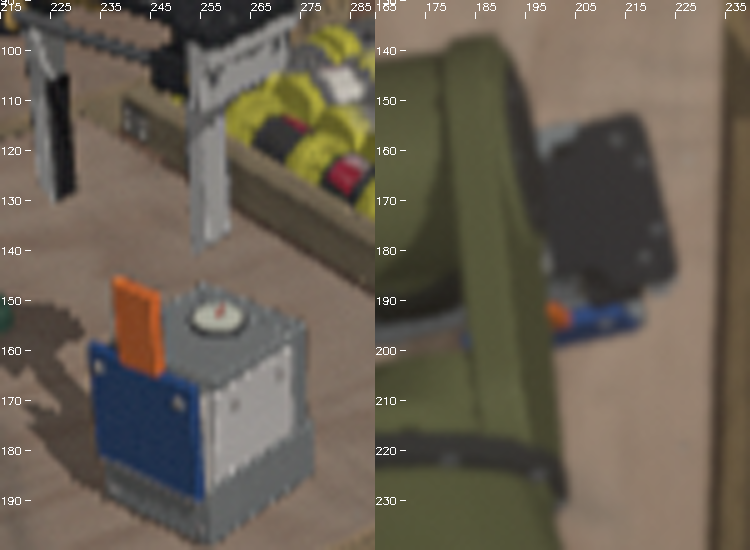

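Run:
```python
from h import *
o=bot.get_obs();c=o["eef_pos"];a=np.radians(o["tcp_rot"][2])
e=np.array([-np.sin(a),np.cos(a),0]);d=np.array([np.cos(a),np.sin(a),0])
for s in(-1,1):
  for w in(47,59):
    print(s,w,[proj("scene",c+s*w*e+k*8*d+[0,0,-14]).round(1) for k in(-1,1)])
p=[652,157,np.radians(15)]
for y in(15,-15):
  X=[-53,y];print("tab",proj("scene",[p[0]+np.cos(p[2])*X[0]-np.sin(p[2])*y,p[1]+np.sin(p[2])*X[0]+np.cos(p[2])*y,166.5]))
```

```text
-1 47 [array([229.8, 127.4]), array([225.8, 129.6])]
-1 59 [array([226.5, 126.2]), array([222.5, 128.4])]
1 47 [array([256.6, 137.4]), array([252.6, 139.8])]
1 59 [array([260.2, 138.8]), array([256.2, 141.2])]
tab [237.58050241 144.99041024]
tab [245.98169451 148.31285274]
```

>>> servo_tool:
  deltas:
    - [[0,0,0,0.1,0,-2.5,100],[0,0,0,0,0,-2.5,100],[0,0,0,0,0,-2.5,70],[0,0,0,0,0,0,40],[0,0,0,0,0,0,0],[0,0,0,0,0,0,0],[0,0,0,0,0,0,0],[0,0,0,0,0,0,0]]

```text
time: 3.6
eef_pos: [603.1, 143.5, 144.8]
tcp_rot: [-180.0, 0.0, -165.0]
contact_force: [-0.1, 0.4, 0.3]
width: 37.5
finger_force: 0.0
```

>>> servo_tool:
  deltas:
    - [[0,0,0,0,0,0,0],[0,0,0,0,0,0,0],[0,0,0,0,0,0,0]]

```text
time: 3.98
eef_pos: [602.7, 144.8, 144.6]
tcp_rot: [179.9, 0.0, -164.9]
contact_force: [-3.1, 9.0, 1.6]
width: 29.3
finger_force: 30.0
```

>>> servo_tool:
  deltas:
    - [[0,0,0,-0.03,0.12,0,0],[0,0,0,-1.11,-0.3,-0.06,0],[0,0,0,-1.1,-0.29,-0.18,0],[0,0,0,-1.07,-0.29,-0.3,0],[0,0,0,-1.04,-0.28,-0.41,0],[0,0,0,-0.99,-0.27,-0.52,0]]

```text
time: 4.72
eef_pos: [549.8, 131.8, 131.2]
tcp_rot: [179.9, 0.2, -164.9]
contact_force: [-3.2, 12.7, 9.5]
width: 29.7
finger_force: 30.0
```

>>> servo_tool:
  deltas:
    - [[0,0,0,-0.95,-0.13,-0.63,0],[0,0,0,-0.88,-0.15,-0.73,0],[0,0,0,-0.79,-0.19,-0.81,0],[0,0,0,-0.7,-0.17,-0.9,0],[0,0,0,-0.61,-0.15,-0.97,0],[0,0,0,-0.5,-0.12,-1.03,0],[0,0,0,-0.4,-0.1,-1.08,0],[0,0,0,-0.29,-0.07,-1.11,0]]

```text
time: 5.72
eef_pos: [497.6, 119.5, 56.9]
tcp_rot: [180.0, -0.1, -165.0]
contact_force: [-6.5, 1.1, 3.3]
width: 29.7
finger_force: 30.0
```

>>> servo_tool:
  deltas:
    - [[0,0,0,-0.17,-0.04,-1.14,0],[0,0,0,-0.06,-0.02,-1.15,0],[0,0,0,0,0,-0.2,0],[0,0,0,0,0,0,0]]

```text
time: 6.22
eef_pos: [494.9, 118.9, 31.7]
tcp_rot: [180.0, -0.2, -165.0]
contact_force: [-8.0, 1.6, -0.4]
width: 29.4
finger_force: 30.0
```

>>> servo_tool:
  deltas:
    - [[0,0,0,0,0,-0.3,0],[0,0,0,0,0,0,0]]

```text
time: 6.48
eef_pos: [495.0, 118.9, 28.8]
tcp_rot: [180.0, -0.2, -165.0]
contact_force: [-6.8, 2.4, -0.0]
width: 29.6
finger_force: 30.0
```

Run:
```python
from h import *
s=bot.capture("scene");cv2.imwrite("pics/d2.png",crop(s,190,100,110,120,5))
```

```text
(no output)
```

View pics/d2.png

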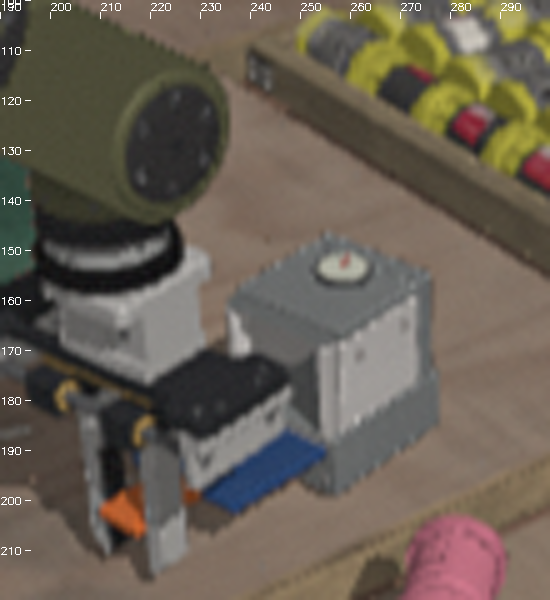

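>>> servo_tool:
  deltas:
    - [[0,0,0,0,0,0,60],[0,0,0,0,0,0,60],[0,0,0,0,0,2.5,60],[0,0,0,0,0,2,0],[0,0,0,0,0,0,0],[0,0,0,0,0,0,0],[0,0,0,0,0,0,0],[0,0,0,0,0,0,0],[0,0,0,0,0,-1.0,0],[0,0,0,0,0,-0.4,0],[0,0,0,0,0,0,0]]

```text
time: 7.9
eef_pos: [495.8, 118.9, 59.7]
tcp_rot: [180.0, -0.1, -164.9]
contact_force: [0.6, 0.2, -0.3]
width: 0.2
finger_force: 0.0
```

Tips at z≈45.7; the level door's top face is at 43.5.

>>> servo_tool:
  deltas:
    - [[0,0,0,0,0,-0.2,0],[0,0,0,0,0,-0.2,0],[0,0,0,0,0,-0.2,0],[0,0,0,0,0,0,0]]

```text
time: 8.4
eef_pos: [496.4, 119.0, 56.8]
tcp_rot: [-180.0, 0.1, -164.9]
contact_force: [-14.9, -2.9, 36.4]
width: 0.4
finger_force: 18.0
```

>>> servo_tool:
  deltas:
    - [[0,0,0,0,0,3,0],[0,0,0,0,0,4,100],[0,0,-1.5,0.24,-3.4,0,100],[0,0,-1.5,0.24,-3.4,0,100],[0,0,-1.5,0.24,-3.4,0,100],[0,0,-1.5,0.24,-3.4,0,100],[0,0,-1.5,0.24,-3.4,0,100],[0,0,-1.5,0.24,-3.4,0,100],[0,0,-1.5,0.24,-3.4,0,100],[0,0,-1.5,0.24,-3.4,0,100],[0,0,-1.5,0.24,0,0,100],[0,0,0,0,0,0,100],[0,0,0,0,0,0,100]]

```text
time: 10.02
eef_pos: [517.7, -152.2, 124.3]
tcp_rot: [180.0, -0.0, -178.4]
contact_force: [-1.1, -0.0, 0.4]
width: 94.0
finger_force: 0.0
```

Run:
```python
from h import *
t=bot.capture("top");s=bot.capture("scene")
cv2.imwrite("pics/d3.png",np.hstack([crop(t,165,140,65,105,6),crop(s,270,190,65,105,6)]))
print(bot.get_obs()["eef_pos"])
```

```text
[ 517.73890077 -152.37459346  124.32585329]
```

View pics/d3.png

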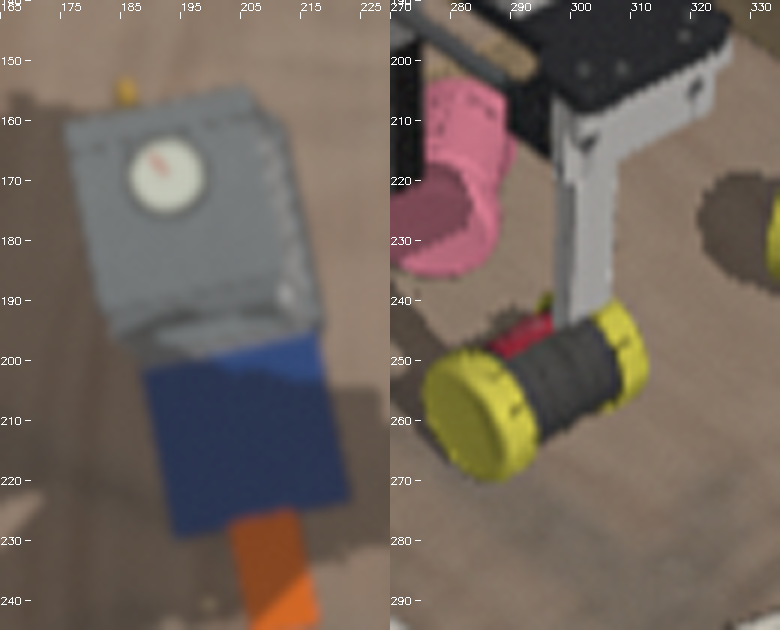

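The left half of the picture shows the door level, with plate corners in the top view at (189,202), (218,195.5), (194,230) and (223,223). The right half shows the hand above the small coupling.

Run:
```python
from h import *
tl,tr,bl,br=[onz("top",*p,43.5)[:2] for p in((189.2,201.7),(218,195.5),(193.8,229.7),(223.3,223))]
print(tl,tr,bl,br)
ang=lambda v:np.degrees(np.arctan2(v[1],v[0]))
print(ang(tl-bl),ang(tr-br),ang(tr-tl)+90,ang(br-bl)+90)
print("plate centre",(tl+tr+bl+br)/4)
for p in((194,229.7),): pass
# expected from tab pinches: line through (602.7,144.8),(494.9,118.9)
y=np.radians(13.5);h=np.array([494.9,118.9])
print("expected plate centre",h+(159-87.5)*np.array([np.cos(y),np.sin(y)]))
```

```text
[592.66389133 179.88582345] [610.63123778 105.313122  ] [519.79190119 164.90191325] [538.85972073  89.00396083]
11.61919134734439 12.802332437039933 13.54650176235802 14.102536168763095
plate centre [565.48668776 134.77620488]
expected plate centre [564.42444931 135.59134352]
```

>>> servo_tool:
  deltas:
    - [[0,0,0,0,-0.1,-5,100],[0,0,0,0,0,-5,100],[0,0,0,0,0,0,40],[0,0,0,0,0,0,0],[0,0,0,0,0,0,0],[0,0,0,0,0,0,0],[0,0,0,0,0,0,0]]

```text
time: 11.0
eef_pos: [518.3, -154.2, 25.4]
tcp_rot: [-180.0, 0.1, -178.5]
contact_force: [-2.4, 1.1, 8.1]
width: 55.3
finger_force: 29.8
```

>>> servo_tool:
  deltas:
    - [[0,0,0,0,0,2,0],[0,0,0,0,0,4.5,0],[0,0,0,0,0,4.5,0],[0,0,0,0,0,0.5,0],[0,0,0.98,0.15,1.2,0,0],[0,0,0.98,0.15,2.5,0,0],[0,0,0.98,0.15,2.5,0,0],[0,0,0.98,0.15,2.5,0,0],[0,0,0.98,0.15,2.5,0,0],[0,0,0.98,0.15,2.5,0,0],[0,0,0.98,0.15,2.5,0,0],[0,0,0.98,0.15,2.5,0,0],[0,0,0.98,0.15,2.5,0,0],[0,0,0.98,0.15,2.5,0,0],[0,0,0.98,0.15,2.5,0,0],[0,0,1,0.15,2,0,0],[0,0,0,0,0,0,0],[0,0,0,0,0,0,0]]

```text
time: 13.25
eef_pos: [535.4, 127.6, 138.7]
tcp_rot: [-180.0, -0.1, -166.7]
contact_force: [-0.2, -0.5, -4.3]
width: 55.4
finger_force: 29.9
```

Run:
```python
from h import *
s=bot.capture("scene");cv2.imwrite("pics/d4.png",crop(s,200,130,100,80,7))
o=bot.get_obs();print(o["eef_pos"],o["tcp_rot"],o["torque"])
```

```text
[535.52801865 127.35631289 138.83740536] [-1.79994631e+02 -4.04413795e-02 -1.66705182e+02] [ 0.0449068   0.08464384 -0.02984837]
```

View pics/d4.png

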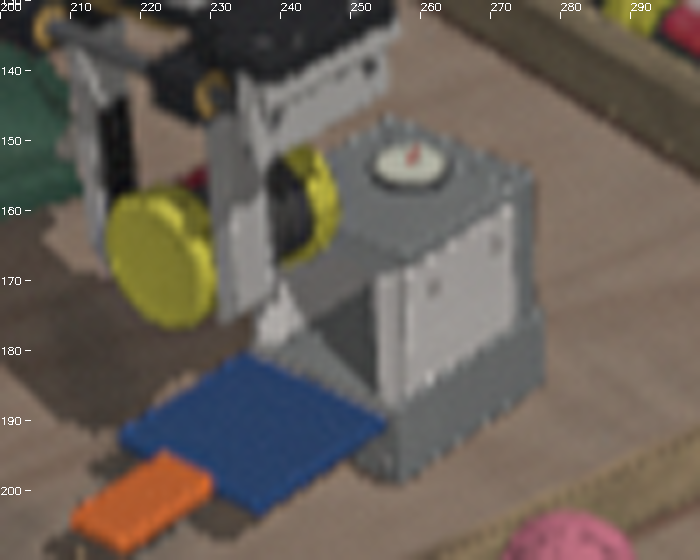

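>>> servo_tool:
  deltas:
    - [[0,0,0,-0.23,0.02,-1.5,0],[0,0,0,0,0,-2.5,0],[0,0,0,0,0,-2,0],[0,0,0,0,0,-0.7,0],[0,0,0,0,0,0,0]]

```text
time: 13.92
eef_pos: [533.3, 127.9, 72.0]
tcp_rot: [180.0, -0.0, -166.7]
contact_force: [0.1, 0.2, -3.6]
width: 55.8
finger_force: 29.9
```

>>> servo_tool:
  deltas:
    - [[0,0,0,0.49,0.115,0,0],[0,0,0,0.49,0.115,0,0],[0,0,0,0.49,0.115,0,0],[0,0,0,0.49,0.115,0,0],[0,0,0,0,0,0,0]]

```text
time: 14.55
eef_pos: [553.4, 132.8, 72.3]
tcp_rot: [-180.0, 0.0, -166.7]
contact_force: [0.3, -0.6, -2.9]
width: 55.7
finger_force: 29.9
```

>>> servo_tool:
  deltas:
    - [[0,0,0,0.39,0.09,0,0],[0,0,0,0.39,0.09,0,0],[0,0,0,0.39,0.09,0,0],[0,0,0,0,0,0,0]]

```text
time: 15.05
eef_pos: [565.0, 135.5, 72.2]
tcp_rot: [180.0, 0.0, -166.7]
contact_force: [-0.4, 0.9, -2.3]
width: 55.3
finger_force: 29.9
```

>>> servo_tool:
  deltas:
    - [[0,0,0,0.39,0.09,0,0],[0,0,0,0.39,0.09,0,0],[0,0,0,0.39,0.09,0,0],[0,0,0,0.39,0.09,0,0],[0,0,0,0,0,0,0]]

```text
time: 15.68
eef_pos: [580.6, 139.1, 72.2]
tcp_rot: [-180.0, 0.0, -166.7]
contact_force: [0.1, 0.0, -2.0]
width: 55.5
finger_force: 29.9
```

>>> servo_tool:
  deltas:
    - [[0,0,0,0.39,0.092,0,0],[0,0,0,0.39,0.092,0,0],[0,0,0,0.39,0.092,0,0],[0,0,0,0,0,0,0]]

```text
time: 16.18
eef_pos: [592.3, 141.8, 72.2]
tcp_rot: [-180.0, 0.0, -166.7]
contact_force: [0.1, -0.1, -2.1]
width: 55.7
finger_force: 29.9
```

>>> servo_tool:
  deltas:
    - [[0,0,0,0,0,-0.1,0],[0,0,0,0,0,0,100],[0,0,0,0,0,0,100],[0,0,0,0,0,0,100],[0,0,0,-1.1,-0.26,0,100],[0,0,0,-1.1,-0.26,0,100],[0,0,0,-1.1,-0.26,0,100],[0,0,0,-1.1,-0.26,0,0],[0,0,0,0,0,0,0],[0,0,0,0,0,0,0],[0,0,0,0,0,0,0],[0,0,0,0,0,0,0],[0,0,0,0,0,0,0],[0,0,0,0,0,0,0]]

```text
time: 17.92
eef_pos: [548.0, 131.4, 71.2]
tcp_rot: [-180.0, -0.0, -166.7]
contact_force: [-0.5, -0.0, -0.1]
width: 27.5
finger_force: 0.0
```

>>> servo_tool:
  deltas:
    - [[0,0,0,0,0,0,0],[0,0,0,0,0,0,0],[0,0,0,0.6,0.14,0,0],[0,0,0,0.6,0.14,0,0],[0,0,0,0.6,0.14,0,0],[0,0,0,0.5,0.12,0,0],[0,0,0,0.5,0.12,0,0],[0,0,0,0.5,0.12,0,0],[0,0,0,0,0,0,0]]

```text
time: 19.05
eef_pos: [581.4, 139.2, 71.2]
tcp_rot: [-180.0, 0.0, -166.7]
contact_force: [-0.7, 0.7, 0.3]
width: 0.5
finger_force: 0.0
```

>>> servo_tool:
  deltas:
    - [[0,0,0,0.4,0.092,0,0],[0,0,0,0.4,0.092,0,0],[0,0,0,0.3,0.07,0,0],[0,0,0,0.2,0.046,0,0],[0,0,0,0,0,0,0]]

```text
time: 19.68
eef_pos: [594.2, 142.2, 71.2]
tcp_rot: [-180.0, 0.0, -166.7]
contact_force: [-0.9, 0.1, 0.6]
width: 0.4
finger_force: 0.0
```

>>> servo_tool:
  deltas:
    - [[0,0,0,0.1,0.023,0,0],[0,0,0,0.1,0.023,0,0],[0,0,0,0.1,0.023,0,0],[0,0,0,0,0,0,0]]

```text
time: 20.18
eef_pos: [597.1, 142.9, 71.3]
tcp_rot: [-180.0, 0.0, -166.7]
contact_force: [-2.5, 0.3, 1.0]
width: 0.6
finger_force: 0.8
```

>>> servo_tool:
  deltas:
    - [[0,0,0,0.1,0.023,0,0],[0,0,0,0.1,0.023,0,0],[0,0,0,0.1,0.023,0,0],[0,0,0,0,0,0,0]]

```text
time: 20.68
eef_pos: [597.5, 143.0, 71.1]
tcp_rot: [180.0, -0.4, -166.7]
contact_force: [-26.2, -6.8, 14.4]
width: 0.6
finger_force: 13.9
```

>>> servo_tool:
  deltas:
    - [[0,0,0,-0.6,-0.14,0,0],[0,0,0,-2,-0.46,0,0],[0,0,0,-4,-0.92,1,0],[0,0,0,-4,-0.92,3,0],[0,0,0,-4,0,3,0],[0,0,0,0,0,0,0]]

```text
time: 21.42
eef_pos: [453.7, 119.3, 143.6]
tcp_rot: [-180.0, 0.3, -166.7]
contact_force: [0.0, 0.8, 0.4]
width: 0.1
finger_force: 0.0
```

Run:
```python
from h import *
s=bot.capture("scene");t=bot.capture("top")
a=crop(s,220,135,70,75,8);b=crop(t,180,180,28,75,8);cv2.imwrite("pics/d5.png",np.hstack([a,b]))
# predicted rear-face rim when home, for comparison
y=np.radians(13.3)
for X in((-44.5,0,101),(-44.5,-28,73),(-44.5,28,73),(-44.5,0,45),(-49.5,0,101),(-45,-29,103),(-45,0,103)):
  w=[650.1+np.cos(y)*X[0]-np.sin(y)*X[1],155.4+np.sin(y)*X[0]+np.cos(y)*X[1],X[2]]
  print(X,proj("scene",w).round(1),proj("top",w).round(1))
```

```text
(-44.5, 0, 101) [244.5 166.3] [198.9 193.6]
(-44.5, -28, 73) [252.4 178.1] [211.6 192.8]
(-44.5, 28, 73) [237.8 171.3] [190.  197.4]
(-44.5, 0, 45) [245.5 182.8] [202.6 196.5]
(-49.5, 0, 101) [243.3 167. ] [199.3 195.5]
(-45, -29, 103) [252.1 169.2] [210.2 191.3]
(-45, 0, 103) [244.3 165.7] [198.8 193.7]
```

View pics/d5.png

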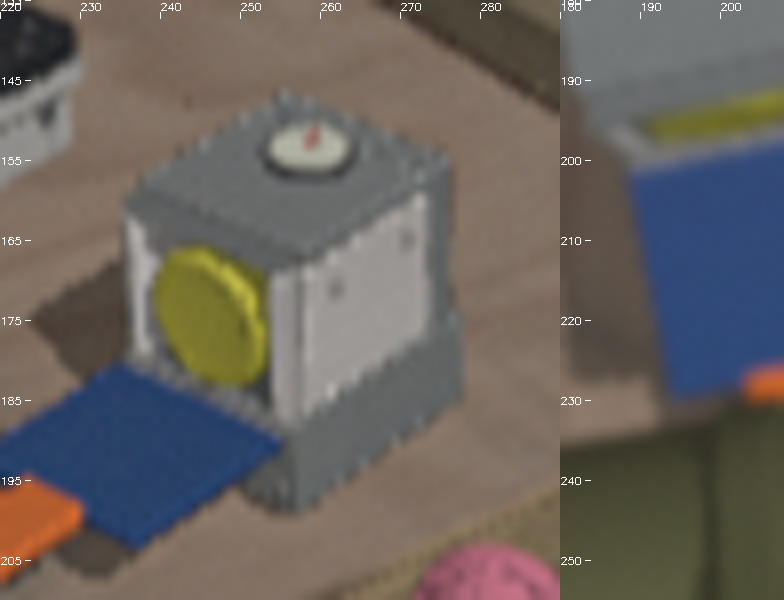

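The small coupling's yellow end face fills the bore, flush with the mouth: scene disc at about (245,175), against a predicted home centre of (245,175). Next I shut the door with the tab.

>>> servo_tool:
  deltas:
    - [[0,0,0,2.1,0,0,100],[0,0,0,2.1,0,0,100],[0,0,0,0,0,-0.5,100],[0,0,0,0,0,-0.5,100],[0,0,0,0,0,-1,100],[0,0,0,0,0,-3,100],[0,0,0,0,0,-3,100],[0,0,0,0,0,-2.9,100],[0,0,0,0,0,0,60],[0,0,0,0,0,0,0],[0,0,0,0,0,0,0],[0,0,0,0,0,0,0],[0,0,0,0,0,0,0],[0,0,0,0,0,0,0],[0,0,0,0,0,0,0],[0,0,0,0,0,0,0]]

```text
time: 23.52
eef_pos: [496.1, 119.2, 32.4]
tcp_rot: [180.0, 0.0, -166.7]
contact_force: [-1.3, 0.7, 5.1]
width: 29.4
finger_force: 30.0
```

>>> servo_tool:
  deltas:
    - [[0,0,0,0.06,0.014,1.15,0],[0,0,0,0.175,0.04,1.14,0],[0,0,0,0.29,0.07,1.11,0],[0,0,0,0.4,0.095,1.08,0],[0,0,0,0.51,0.12,1.03,0],[0,0,0,0.61,0.145,0.97,0],[0,0,0,0.705,0.167,0.9,0]]

```text
time: 24.4
eef_pos: [523.8, 125.9, 106.5]
tcp_rot: [180.0, -0.0, -166.7]
contact_force: [-0.1, 3.1, -7.2]
width: 29.6
finger_force: 30.0
```

>>> servo_tool:
  deltas:
    - [[0,0,0,0.79,0.187,0.81,0],[0,0,0,0.87,0.206,0.73,0],[0,0,0,0.94,0.222,0.63,0],[0,0,0,1.0,0.236,0.52,0],[0,0,0,1.045,0.247,0.41,0],[0,0,0,1.08,0.256,0.3,0],[0,0,0,0,0,0,0]]

```text
time: 25.28
eef_pos: [581.6, 139.8, 140.5]
tcp_rot: [180.0, 0.0, -166.7]
contact_force: [-2.4, 5.5, -2.1]
width: 29.8
finger_force: 30.0
```

>>> servo_tool:
  deltas:
    - [[0,0,0,0.9,0.213,0.16,0],[0,0,0,0.7,0.166,0.06,0],[0,0,0,0.4,0.095,0.02,0],[0,0,0,0,0,0,0]]

```text
time: 25.78
eef_pos: [601.3, 144.5, 143.2]
tcp_rot: [180.0, 0.0, -166.7]
contact_force: [-3.3, 4.6, 1.6]
width: 29.1
finger_force: 30.0
```

>>> servo_tool:
  deltas:
    - [[0,0,0,0.1,0.023,0,0],[0,0,0,0.1,0.023,0,0],[0,0,0,0.1,0.023,0,0],[0,0,0,0,0,0,0]]

```text
time: 26.28
eef_pos: [603.9, 145.1, 143.3]
tcp_rot: [180.0, 0.0, -166.7]
contact_force: [-5.8, 4.0, 2.1]
width: 29.3
finger_force: 30.0
```

>>> servo_tool:
  deltas:
    - [[0,0,0,0.1,0.023,0,0],[0,0,0,0.1,0.023,0,0],[0,0,0,0,0,0,0]]

```text
time: 26.65
eef_pos: [606.0, 145.6, 143.3]
tcp_rot: [180.0, 0.0, -166.7]
contact_force: [-5.8, 4.9, 3.0]
width: 29.2
finger_force: 30.0
```

>>> servo_tool:
  deltas:
    - [[0,0,0,0,0,0,70],[0,0,0,0,0,0,70],[0,0,0,0,0,0,70],[0,0,0,-2,-0.47,0,70],[0,0,0,-2,-0.47,0,0],[0,0,0,0,0,0,0],[0,0,0,0,0,0,0],[0,0,0,0,0,0,0],[0,0,0,0,0,0,0],[0,0,0,0,0,0,0],[0,0,0,0,0,0,0],[0,0,0,0.5,0.118,0,0],[0,0,0,0.5,0.118,0,0],[0,0,0,0.5,0.118,0,0],[0,0,0,0,0,0,0]]

```text
time: 28.52
eef_pos: [581.0, 139.3, 142.3]
tcp_rot: [-180.0, -0.0, -166.7]
contact_force: [-0.3, -1.0, 0.2]
width: 0.5
finger_force: 0.0
```

>>> servo_tool:
  deltas:
    - [[0,0,0,0.2,0.047,0,0],[0,0,0,0.2,0.047,0,0],[0,0,0,0.2,0.047,0,0],[0,0,0,0.1,0.023,0,0],[0,0,0,0,0,0,0]]

```text
time: 29.15
eef_pos: [587.8, 140.9, 142.4]
tcp_rot: [-180.0, 0.0, -166.7]
contact_force: [0.1, -0.2, -0.1]
width: 0.4
finger_force: 0.0
```

>>> servo_tool:
  deltas:
    - [[0,0,0,0.1,0.023,0,0],[0,0,0,0.1,0.023,0,0],[0,0,0,0.1,0.023,0,0],[0,0,0,0,0,0,0]]

```text
time: 29.65
eef_pos: [590.8, 141.6, 142.4]
tcp_rot: [-180.0, 0.0, -166.7]
contact_force: [-1.3, 0.1, -0.3]
width: 0.2
finger_force: 0.4
```

>>> servo_tool:
  deltas:
    - [[0,0,0,0.1,0.023,0,0],[0,0,0,0.1,0.023,0,0],[0,0,0,0,0,0,0]]

```text
time: 30.02
eef_pos: [591.2, 141.7, 142.4]
tcp_rot: [-180.0, -0.3, -166.7]
contact_force: [-16.9, -4.6, 9.3]
width: 0.4
finger_force: 8.7
```

>>> servo_tool:
  deltas:
    - [[0,0,0,-0.5,-0.12,0,0],[0,0,0,-2,-0.47,0,0],[0,0,0,-5,0,3,0],[0,0,0,-5,0,3,0],[0,0,0,-5,-3,2,0],[0,0,0,0,-6,0,0],[0,0,0,0,-6,0,0],[0,0,0,0,-6,0,0],[0,0,0,0,0,0,0]]

```text
time: 31.15
eef_pos: [417.5, -77.0, 222.5]
tcp_rot: [-180.0, 0.0, -167.0]
contact_force: [0.3, -0.3, 0.2]
width: 0.5
finger_force: 0.0
```

Run:
```python
from h import *
o=bot.get_obs();print(o["eef_pos"],o["time"])
out=[]
for n,(x,y,w,h) in {"scene":(226,138,55,65),"top":(170,148,52,58)}.items():
    im=bot.capture(n)[:,:,::-1].copy();old=cv2.imread(f"/tmp/{n}.png")
    d=cv2.absdiff(im,old)[y:y+h,x:x+w].max(2);print(n,"diff max",d.max(),"n>40",(d>40).sum(),np.argwhere(d>40)[:8]+[y,x])
    for I in(old,im):
        b,g,r=[I[...,k].astype(int) for k in range(3)]
        m=((r>150)&(g<130)&(b<80)&(r-g>60));m[:y]=0;m[y+h:]=0;m[:,:x]=0;m[:,x+w:]=0
        p=np.argwhere(m);print(" orange n",len(p),"centroid",p.mean(0)[::-1].round(2),"min/max",p.min(0),p.max(0))
    if n=="scene": out=[crop(i[:,:,::-1],x,y,w,h,7) for i in(old,im)]
cv2.imwrite("pics/d6.png",np.hstack(out))
```

```text
[417.51721585 -77.03769766 222.49963682] 31.15
scene diff max 153 n>40 1037 [[138 229]
 [138 230]
 [138 231]
 [138 232]
 [138 233]
 [138 234]
 [138 235]
 [138 236]]
 orange n 43 centroid [244.33 152.98] min/max [146 238] [164 247]<stdin>:10: RuntimeWarning: Mean of empty slice.
  ret = um.true_divide(
Traceback (most recent call last):
ValueError: zero-size array to reduction operation minimum which has no identity
```

>>> servo_tool:
  deltas:
    - [[0,0,0,-1.5,4.5,0.3,0],[0,0,0,-1.5,4.5,0.3,0],[0,0,0,-1.5,4.5,0.3,0],[0,0,0,-1.5,4.5,0.3,0],[0,0,0,-1.5,4.5,0.3,0],[0,0,0,-1.5,4.5,0,0],[0,0,0,-1.5,4.5,0,0],[0,0,0,-1.5,4.5,0,0],[0,0,0,-1.5,4.5,0,0],[0,0,0,-1.5,4.5,0,0],[0,0,0,-1.5,4.5,0,0],[0,0,0,-1.5,4.5,0,0],[0,0,0,0,0,0,0],[0,0,0,0,0,0,0]]

```text
time: 32.95
eef_pos: [236.8, 466.2, 237.2]
tcp_rot: [-180.0, -0.0, -166.6]
contact_force: [0.1, 1.0, -0.3]
width: 0.7
finger_force: 0.0
```

Run:
```python
from h import *
o=bot.get_obs();print(o["eef_pos"],o["time"])
out=[]
for n,(x,y,w,h) in {"scene":(226,138,55,65),"top":(170,148,52,58)}.items():
    im=bot.capture(n)[:,:,::-1].copy();old=cv2.imread(f"/tmp/{n}.png")
    d=cv2.absdiff(im,old)[y:y+h,x:x+w].max(2);print(n,"diff max",d.max(),"n>40",(d>40).sum())
    for I in(old,im):
        b,g,r=[I[...,k].astype(int) for k in range(3)]
        m=((r>130)&(b<80)&(r-g>60));m[:y]=0;m[y+h:]=0;m[:,:x]=0;m[:,x+w:]=0
        p=np.argwhere(m)
        if len(p):print(" orange n",len(p),"centroid",p.mean(0)[::-1].round(2),"min/max",p.min(0),p.max(0))
    if n=="scene": out=[crop(i[:,:,::-1],x,y,w,h,7) for i in(old,im)]
cv2.imwrite("pics/d6.png",np.hstack(out))
```

```text
[236.80304361 466.15017226 237.24098918] 32.95
scene diff max 75 n>40 15
 orange n 71 centroid [243.48 154.39] min/max [146 238] [164 247]
 orange n 123 centroid [243.15 154.37] min/max [145 238] [163 247]
top diff max 57 n>40 26
 orange n 48 centroid [195.1  192.21] min/max [190 189] [194 202]
 orange n 46 centroid [194.15 191.  ] min/max [189 188] [193 201]
```

View pics/d6.png

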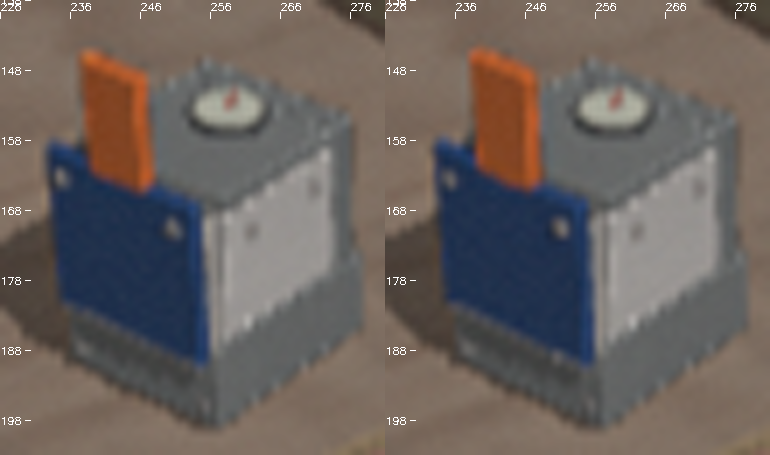

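The door is now about 2.5 mm further in at the tab than at the start, flush against the tester. It stopped hard against its end stop, and the hand is clear.

```bash
python3 -c "
from plant import bot
print(bot.close_job())"
```

```text
the job is handed in; nothing more can be done
None
```

I loaded the small capped coupling fully home in the leak tester, shut the door to its stop, and handed the job in at 33 s with the arm clear; the big coupling and loose cap were never touched.

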